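# Crimp a sample vial in a guarded bench press

## Robot

A 6-joint arm with a two-finger parallel gripper is mounted at the origin on the work surface. World frame = base frame: x ahead of the robot, y to its left, z up, the work surface at z = 0. Lengths are in m, angles in rad, forces in N, time in s.
With the tool pointing down it reaches from about 0.25 to 0.725 m from the base axis. Payload 4 kg.
Tool frame: the origin (TCP) lies midway between the tips of the shut fingers; the grasp point (between the pads) lies 19 mm behind it; z points along the fingers, x is the direction in which the jaws open and shut, and the axes are right-handed (so a half turn about z gives the same grasp; the last joint's range is limited). The gripper opens to 85 mm and grips with 20 to 120 N. Pads are 22 mm wide; open, the fingers measure 114 mm over their backs; the gripper's body (76 mm by 85 mm) begins 54 mm behind the grasp point. The pads swing forward as they close: fully open they stand 13 mm farther back than shut.
Start: joints at [1.113, 0.241, 0.005, 1.335, 0, 1.571], TCP at [0.221, 0.449, 0.231] pointing down, gripper open.
Joint ranges: [-2.72, 2.72], [-1.05, 1.87], [-1.09, 1.28], [-1.99, 2.15], [-1.42, 1.44], [-3.14, 3.14]. Speed limits (rad/s): [2.79, 2.79, 3.14, 3.14, 3.14, 3.14].

## Interface

Orientations are given as a unit quaternion [x, y, z, w].
In Python, from workcell import bot gives the robot as it stands.
- The arm moves only by the tool drive_tool, never from a script. Its argument "rows" is text: rows parted by semicolons, each of 5 numbers parted by spaces: the finger opening in mm, from 0 to 85.4, then the shift along the tool's x, y, z in mm, then the turn about the tool's z in rad. A call has 1 to 12 rows; each row shifts and turns the commanded pose from where the row before left it, along the tool's axes as they then stand; what a row does not reach is not made up. A row lasts 1/10 s, in which the tool goes at most 50 mm and 8.59 degrees, less where a joint would pass 70% of its speed; a pose out of reach is approached as far as the arm can. A call is refused whole if a number of a shift passes 50 or a number of a turn 0.15, either way. A call with a gripper value outside its range is refused whole. The fingers move at their own pace and stop on an object; the grip force is fixed at half the most. Time passes only in rows, so rows that do not move let the fingers close. It gives the time, the measured TCP pose, the force and the opening at its end, in the units of the state.
- bot.get_obs(): the state, without advancing time (a new reading comes with each control period).
- bot.camera(name): name is "side" or "top" or "wrist"; returns a dict with "image" (480x640x3 uint8, red, green, blue), "vertical_fov" (degrees; the focal length in pixels is half the picture's height over the tangent of half this angle, whatever the lens; pixels are square), "cx", "cy" (the principal point, pixels), "R" (3x3) and "t" (3): a world point X has camera coordinates R X + t; the wrist camera has in their place "tool_from_camera" (4x4, takes a point from camera to tool coordinates, whose origin is the TCP and whose axes are the tool frame's). Camera axes: x right, y down, z forward; pixel columns grow to the right and rows downward; lengths in m; the calibration is good to about 2 mm. A picture is of the moment at which its call begins: read the wrist's pose just before it. There is no depth.
- bot.job_done(): hands the job in, once; it reports no verdict.
The state is a dict: "clock": time; "joint_pos": joint angles; "joint_vel": joint speeds; "tau": joint torques, N m; "eef_pos": TCP position; "tool_rot": TCP orientation; "ft_force": force on the tool from outside, world axes, zero at the start; "ft_torque": the same for the moment, N m; "grip_width": finger opening in m.
Only numpy, scipy, OpenCV 4.12 (cv2) and the standard library are available. Lean on these libraries where they do the work, as an engineer would, in place of code of your own. Each camera call takes 0.05 s, during which the arm holds its last target. There are 200 camera calls.

## Task

With the fingertips, push the loaded vial carrier along its channel into the vial press until it is fully home against its stop; do not pick it up. Then reach down through the window in the yellow guard, press the red lever all the way down and keep it down for about a second, let it spring back up and withdraw, without ever touching the yellow guard. Leave the carrier fully home and everything else on the bench where it stands.

Things in the scene. Friction and masses are not known exactly. Their poses are not given: they have to be found in the camera images.
- press: vial press, fixed: grey deck, top 12 mm above the bench, local x -190 to 110, y -120 to 120 mm. Origin on the bench straight below the window's centre, which is also where the vial ends up. Local +x: the way the carrier is pushed in (roughly away from the robot), z up. A channel along y = 0 with rails (12 mm high, outer faces y +-42 mm) leads to a stop. Hinge column at x 73 to 107 mm, 122 mm high
- guard: yellow guard, fixed on the press, same origin and axes: a level rectangular frame on four corner posts with clear side panels, outer size 108 mm (x) by 128 mm (y), centred on the origin, upper face 135 mm above the bench, bars 14 mm wide and 8 mm thick. Not to be touched anywhere
- window (a point): centre of the guard's window, at the level of the frame's upper face (135 mm above the bench); axes as the press. The opening measures 80 mm along x by 100 mm along y
- pad (a point): centre of the upper face of the lever's red pad, 40 mm along x by 44 mm along y, seen through the window; with the lever up it lies straight below the window's centre, 20 mm below the frame's upper face
- lever (a joint): angle of the red lever, rad: 0 up (its spring returns it there), 0.22 all the way down. It hinges 85 mm beyond the pad (local +x), so the pad sinks about 19 mm; about 3 N at the pad start it and about 6 to 7 N press it all the way, then a hard stop
- carrier: loose aluminium carrier, about 0.4 kg, plate 160 x 60 x 12 mm in the channel, with an amber vial (47 mm tall, silver cap) fixed upright in it and a blue push plate at its near end. Origin on the vial's axis at the plate's underside, 12 mm above the bench; axes as the press. Fully home: press-local x = 0, against the stop; it starts 30 to 60 mm short of that. Friction roughly 3 to 6 N
- push_face (a point): centre of the free upright face of the carrier's blue push plate, the face to push on towards local +x; 125 mm behind the carrier's origin. The plate is 56 mm wide (y), 7 mm thick, its upper edge 60 mm above the bench; this point lies 42 mm above the bench
- spare_vial: loose amber sample vial 22 mm across and 47 mm tall with a silver cap, standing on the press's grey deck beside the channel on its local +y side; origin at the centre of its underside. Leave it alone
- cap_tray: loose white open tray 70 x 45 x 18 mm on the press's deck on its local -y side; origin at the centre of its underside. Leave it alone
- solvent: loose clear solvent bottle with blue cap, 86 mm across, 180 mm tall, on the bench; origin at the centre of its underside. Leave it alone
- cylinder: loose glass measuring cylinder with a silver foil cap, foot 72 mm across, 206 mm tall, on the bench; origin at the centre of its underside. Leave it alone
- jar: loose amber jar with yellow cap, 64 mm across, 85 mm tall, on the bench; origin at the centre of its underside. Leave it alone
- tip_box: loose yellow pipette-tip box 85 x 120 x 49 mm on the bench; origin at the centre of its underside. Leave it alone
Not all that is in view belongs to the job. What is shaped like the carrier but green is not meant.

How it is judged:
By the outcome, as a careful person would: the job done as asked, in the order asked, and still so for the second after the job is handed in, with the robot touching nothing.
It also fails if it takes over 51 s, if anything falls off the work surface, if the arm or the gripper's body presses on something with over 40 N, if the wrist force passes 120 N, or if a joint passes its speed limit or range.

## Working session

There is one attempt and no reset: what is moved stays moved. The work goes in short steps, Python scripts to look and compute and a tool call to move; the robot and the scene stay as the last step left them, time stands still between calls to the robot, and variables do not carry over. Pictures are saved under pics/ and viewed, about 8 in all and at most 12, crops included, and the job is handed in when it is done.

Besides the shell and the picture viewer there is one more tool, called after "Request:" as name(argument=value, ...) on one line, values as JSON. drive_tool: Moves the arm, as the interface text tells. Its arguments: {"type":"object","properties":{"rows":{"type":"string"}},"required":["rows"]}

```bash
mkdir -p pics; cat > h.py <<'E'
import numpy as np, cv2
from workcell import bot
def snap(name,fn):
    c=bot.camera(name); cv2.imwrite('pics/'+fn,c['image'][:,:,::-1]); np.save('pics/'+fn+'.npy',{k:v for k,v in c.items() if k!='image'},allow_pickle=True); return c
def cam(fn): return np.load('pics/'+fn+'.npy',allow_pickle=True).item()
def K(c):
    f=240/np.tan(np.radians(c['vertical_fov'])/2); return f,c['cx'],c['cy']
def ray(c,u,v,z):
    f,cx,cy=K(c); R=np.array(c['R']);t=np.array(c['t']); d=R.T@np.array([(u-cx)/f,(v-cy)/f,1]); o=-R.T@t
    return o+d*(z-o[2])/d[2]
def proj(c,X):
    f,cx,cy=K(c); p=np.array(c['R'])@np.array(X)+np.array(c['t']); return f*p[0]/p[2]+cx,f*p[1]/p[2]+cy
E
python3 - <<'E'
from h import *
o=bot.get_obs(); print(o['clock'],o['eef_pos'],o['tool_rot'],o['grip_width'])
for n in('top','side'):
    c=snap(n,n+'1.png'); print({k:v for k,v in c.items() if k!='image'})
E
```

```text
0.0 [0.22071592 0.44796752 0.23041299] [ 8.49116259e-01  5.28204996e-01 -8.72282958e-04  5.46682098e-04] 0.08564066603816116
{'vertical_fov': 53.045791712725936, 'cx': 314.1368442836457, 'cy': 238.803559448963, 'R': array([[-0.012026  , -0.9999149 ,  0.00505658],
       [-0.98315474,  0.01090178, -0.18244975],
       [ 0.1823791 , -0.00716554, -0.98320218]]), 't': array([-0.01269981,  0.57850357,  1.12628936])}
{'vertical_fov': 43.055966948387365, 'cx': 310.1043421052898, 'cy': 239.5913680251043, 'R': array([[ 0.34100034, -0.93975779, -0.02395974],
       [-0.54586221, -0.17719244, -0.81892447],
       [ 0.76534516,  0.29233224, -0.57340094]]), 't': array([-0.20892567,  0.41662075,  1.37264008])}
```

View pics/top1.png

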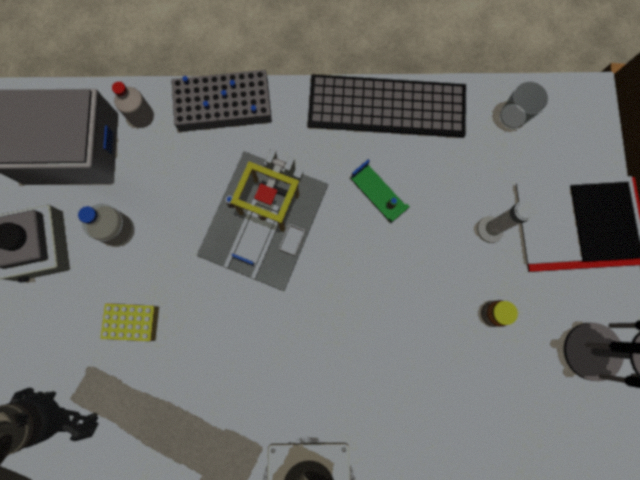

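View pics/side1.png

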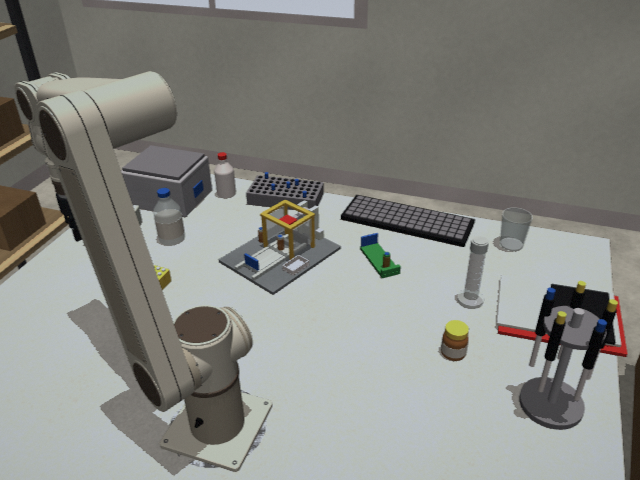

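The top view shows the press at about (262,220), with yellow guard (265,192), red pad (266,194) and blue push plate (243,260). The green carrier look-alike at (380,190) is not meant. The aluminium carrier in the press's channel is the one that fits. I'll confirm this in an enlarged crop.

```bash
python3 - <<'E'
from h import *
a=cv2.imread('pics/top1.png')[140:300,190:340]; cv2.imwrite('pics/top1c.png',cv2.resize(a,None,fx=3.75*1.0,fy=3.75,interpolation=cv2.INTER_CUBIC))
E
```

```text
(no output)
```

View pics/top1c.png

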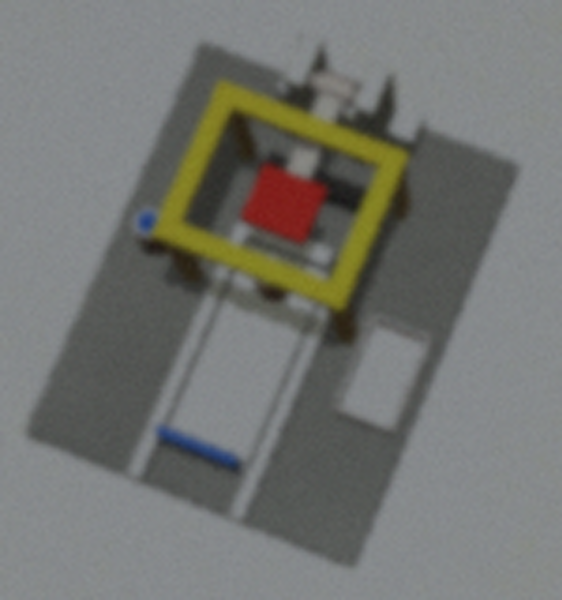

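The crop confirms it: the silver carrier with the blue push plate (crop 158–240, 430–470) lies in the channel, the red pad is in the yellow window, and the deck corners are clear. Next I fit the press pose.

```bash
cat >> h.py <<'E'
from scipy.optimize import least_squares
def L2W(p,l):
    c,s=np.cos(p[2]),np.sin(p[2]); return np.array([p[0]+c*l[0]-s*l[1],p[1]+s*l[0]+c*l[1],l[2]])
E
python3 - <<'E'
from h import *
c=cam('top1.png'); S=3.75
cr=lambda u,v:((u+.5)/S-.5+190,(v+.5)/S-.5+140)
pts=[((.110,.120,.012),(200,43)),((.110,-.120,.012),(519,163)),((-.190,.120,.012),(28,435)),((-.190,-.120,.012),(354,566)),
((.054,.064,.135),(219,80)),((.054,-.064,.135),(410,155)),((-.054,.064,.135),(152,235)),((-.054,-.064,.135),(343,310)),
((.020,.022,.115),(262,163)),((.020,-.022,.115),(328,186)),((-.020,.022,.115),(241,219)),((-.020,-.022,.115),(304,244))]
g=lambda p:np.concatenate([np.subtract(proj(c,L2W(p,l)),cr(*q)) for l,q in pts])
r=least_squares(g,[.5,.1,-.3]); print(r.x); print(np.round(r.fun.reshape(-1,2),1))
p=r.x
for q in [(158,437),(238,469),(160,426),(242,460)]:
    w=ray(c,*cr(*q),.060)-[p[0],p[1],0]; cc,s=np.cos(p[2]),np.sin(p[2]); print(q,w[0]*cc+w[1]*s,-w[0]*s+w[1]*cc)
w=ray(c,*cr(146,222),.059)-[p[0],p[1],0];print('blue dot',w[0]*cc+w[1]*s,-w[0]*s+w[1]*cc)
R=bot.get_obs(); from scipy.spatial.transform import Rotation as Ro
print(Ro.from_quat(R['tool_rot']).as_matrix().round(3))
print(L2W(p,(-.18,0,.04)),L2W(p,(-.28,0,.04)))
E
```

```text
[ 0.6763311   0.09495138 -0.38801902]
[[ 0.  -0.4]
 [ 0.1 -0. ]
 [-0.8  0.1]
 [ 0.4  0.3]
 [ 0.2  0.1]
 [-0.2 -0.6]
 [-0.2  0.2]
 [ 0.2  0.2]
 [ 0.5 -0.2]
 [ 0.1  0.3]
 [-0.4  0. ]
 [ 0.   0. ]]
(158, 437) -0.16177556870818544 0.026318984403806492
(238, 469) -0.1619645329163168 -0.02974752167150245
(160, 426) -0.1547040323219549 0.027963582872314922
(242, 460) -0.15563806082918713 -0.029872644870139187
blue dot -0.03282474239423869 0.0907347937971462
[[ 0.442  0.897 -0.001]
 [ 0.897 -0.442 -0.002]
 [-0.002  0.    -1.   ]]
[0.50971223 0.16305536 0.04      ] [0.41714619 0.2008909  0.04      ]
```

Fit residuals are below 1 px. The press is at (0.676, 0.095) with yaw −0.388, and the carrier is about 37 mm short, which lies within the stated 30–60 mm. The tool axes nearly match already (tool x ≈ local y, tool y ≈ local x), so I align, shut the fingers and go behind the plate.

Request:
drive_tool(rows="0 0 0 0 -0.07; 0 -14 20 0 0; 0 -14 33 0 0; 0 -14 33 0 0; 0 -14 33 0 0; 0 -14 33 0 0; 0 -14 33 0 0; 0 -14 33 0 0; 0 -14 33 0 0; 0 -14 33 0 0; 0 -14 33 0 0; 0 -14 10 0 0")

```text
clock: 1.3
eef_pos: [0.4675, 0.1804, 0.2306]
tool_rot: [0.831, 0.557, -0.0, 0.0]
ft_force: [-0.2, 0.5, -0.1]
grip_width: -0.0001
```

```bash
cat >> h.py <<'E'
P=[0.6763,0.0950,-0.3880]
def loc():
    from scipy.spatial.transform import Rotation as Ro
    o=bot.get_obs(); d=o['eef_pos']-np.array([P[0],P[1],0]); c,s=np.cos(P[2]),np.sin(P[2])
    M=Ro.from_quat(o['tool_rot']).as_matrix(); f=o['ft_force']
    print('t',round(o['clock'],2),'local mm',np.round(1e3*np.array([c*d[0]+s*d[1],-s*d[0]+c*d[1],d[2]]),1),'yaw err',round(np.arctan2(M[1,0],M[0,0])-np.pi/2-P[2],4),'tilt',M[:2,2].round(4),'F local',np.round([c*f[0]+s*f[1],-s*f[0]+c*f[1],f[2]],1),'grip',o['grip_width'])
    return o
E
python3 - <<'E'
from h import *
loc(); c=snap('wrist','w1.png'); print(c['tool_from_camera'],c['vertical_fov'],c['cx'],c['cy'])
E
```

```text
t 1.3 local mm [-2.256e+02  1.000e-01  2.306e+02] yaw err -0.0024 tilt [ 0.0001 -0.0007] F local [-0.4  0.4 -0.1] grip -6.965878220373726e-05
[[ 9.99999019e-01  1.13576640e-03 -8.20138604e-04 -5.60346502e-05]
 [-8.70349028e-04  9.62416033e-01  2.71578023e-01 -6.91039291e-02]
 [ 1.09776374e-03 -2.71577043e-01  9.62416077e-01 -1.42735160e-01]
 [ 0.00000000e+00  0.00000000e+00  0.00000000e+00  1.00000000e+00]] 65.18022375054863 314.46085946515456 239.4475603761773
```

View pics/w1.png

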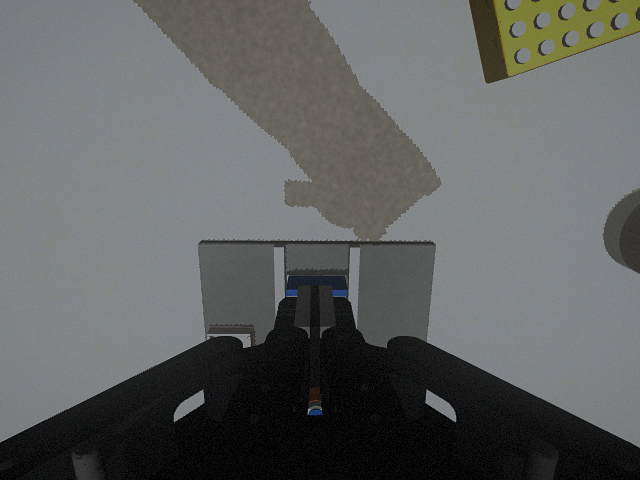

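The wrist view shows the tool centred behind the blue push plate (287–348, 277–297) between the rails (280 and 355), and the shut fingers and links look narrow enough for the window. I descend and approach.

Request:
drive_tool(rows="0 0 0 20 0; 0 0 0 35 0; 0 0 0 35 0; 0 0 0 35 0; 0 0 0 35 0; 0 0 0 25 0; 0 0 0 12 0; 0 0 0 0 0; 0 0 15 0 0; 0 0 15 0 0; 0 0 10 0 0; 0 0 5 0 0")

```text
clock: 2.55
eef_pos: [0.5098, 0.1651, 0.0358]
tool_rot: [0.83, 0.557, 0.002, 0.001]
ft_force: [0.1, -0.0, 0.4]
grip_width: -0.0001
```

Request:
drive_tool(rows="0 0 4 0 0; 0 0 4 0 0; 0 0 4 0 0; 0 0 4 0 0; 0 0 4 0 0; 0 0 4 0 0; 0 0 0 0 0")

```text
clock: 3.25
eef_pos: [0.5299, 0.156, 0.0342]
tool_rot: [0.83, 0.558, 0.0, 0.0]
ft_force: [-1.8, 0.4, 0.9]
grip_width: 0.0003
```

```bash
python3 -c "
from h import *
loc()"
```

```text
t 3.25 local mm [-158.6    1.1   34.2] yaw err -0.0 tilt [ 0.0005 -0.0004] F local [-1.8 -0.3  0.9] grip 0.0002945765336476641
```

Request:
drive_tool(rows="0 0 4 0 0; 0 0 4 0 0; 0 0 4 0 0; 0 0 4 0 0; 0 0 2 0 0")

```text
clock: 3.75
eef_pos: [0.5466, 0.1491, 0.0342]
tool_rot: [0.83, 0.557, 0.0, 0.0]
ft_force: [-2.4, 0.4, 1.0]
grip_width: 0.0003
```

Request:
drive_tool(rows="0 0 1 0 0; 0 0 1 0 0")

```text
clock: 3.95
eef_pos: [0.5479, 0.1486, 0.0342]
tool_rot: [0.83, 0.558, -0.0, -0.0]
ft_force: [-1.5, 1.1, -0.8]
grip_width: 0.0001
```

Request:
drive_tool(rows="0 0 1 0 0; 0 0 1 0 0")

```text
clock: 4.15
eef_pos: [0.5497, 0.1478, 0.0342]
tool_rot: [0.83, 0.558, -0.0, 0.0]
ft_force: [-1.7, 1.0, -1.7]
grip_width: 0.0001
```

```bash
python3 -c "
from h import *
loc()"
```

```text
t 4.15 local mm [-137.2    1.    34.2] yaw err 0.0003 tilt [-0.0001 -0.0002] F local [-2.   0.2 -1.7] grip 0.00012936826238960943
```

Request:
drive_tool(rows="0 0 1 0 0; 0 0 1 0 0; 0 0 1 0 0")

```text
clock: 4.45
eef_pos: [0.5521, 0.1469, 0.0342]
tool_rot: [0.83, 0.558, -0.0, -0.0]
ft_force: [-4.5, 2.3, 1.2]
grip_width: -0.0002
```

Request:
drive_tool(rows="0 0 1 0 0; 0 0 1 0 0; 0 0 1 0 0")

```text
clock: 4.75
eef_pos: [0.5521, 0.1469, 0.0343]
tool_rot: [0.83, 0.558, -0.002, -0.003]
ft_force: [-11.4, 5.4, 7.5]
grip_width: 0.0003
```

```bash
python3 -c "
from h import *
loc()
snap('top','t2.png');snap('wrist','w2.png')
a=cv2.imread('pics/t2.png')[140:300,190:340]; a=cv2.resize(a,None,fx=2.8,fy=2.8,interpolation=cv2.INTER_CUBIC)
b=cv2.resize(cv2.imread('pics/w2.png')[200:440,200:430],(375,448))
cv2.imwrite('pics/c2.png',np.hstack([a,b]))"
```

```text
t 4.75 local mm [-134.6    1.    34.3] yaw err 0.0016 tilt [-0.0062  0.0027] F local [-12.6   0.7   7.5] grip 0.0002833049346424267
```

View pics/c2.png

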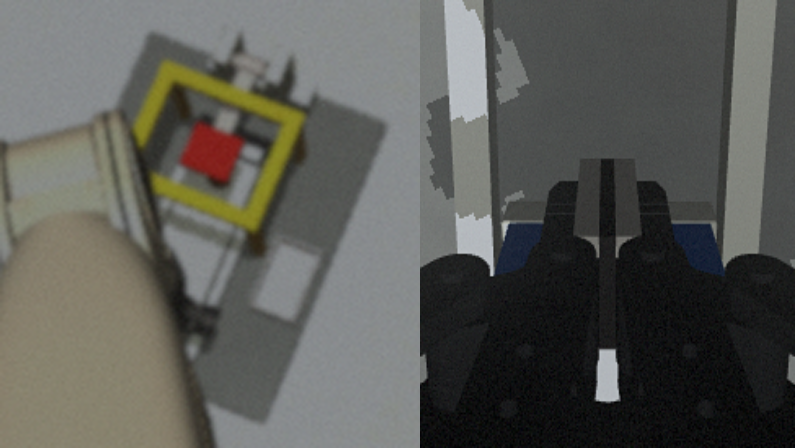

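Progress stopped dead at local x −134.6 (finger half-thickness about 10 mm, so the face is at about −125) while the force rose to 12.6 N. I press a little more to confirm the stop, then back off.

Request:
drive_tool(rows="0 0 2 0 0; 0 0 2 0 0; 0 0 1 0 0; 0 0 0 0 0")

```text
clock: 5.25
eef_pos: [0.552, 0.1469, 0.0343]
tool_rot: [0.829, 0.559, -0.004, -0.007]
ft_force: [-20.0, 9.7, 13.2]
grip_width: 0.0001
```

```bash
python3 -c "
from h import *
loc()"
```

```text
t 5.25 local mm [-134.7    1.    34.3] yaw err 0.0038 tilt [-0.0148  0.0061] F local [-22.2   1.4  13.2] grip 9.469752372075179e-05
```

Request:
drive_tool(rows="0 0 -4 0 0; 0 0 -6 0 0; 0 0 -20 0 0; 0 0 -25 0 0; 0 0 -15 0 0; 0 0 0 -20 0; 0 0 0 -35 0; 0 0 0 -35 0; 0 0 0 -35 0; 0 0 0 -35 0; 0 0 0 -20 0; 0 0 0 0 0")

```text
clock: 6.45
eef_pos: [0.4985, 0.1707, 0.2188]
tool_rot: [0.83, 0.557, 0.005, 0.002]
ft_force: [-0.2, 0.3, -0.1]
grip_width: 0.0
```

Request:
drive_tool(rows="0 0 20 0 0; 0 0 30 0 0; 0 0 30 0 0; 0 0 20 0 0; 0 0 0 0 0")

```text
clock: 6.95
eef_pos: [0.5897, 0.1308, 0.2123]
tool_rot: [0.831, 0.556, -0.0, 0.0]
ft_force: [0.3, -0.4, 0.0]
grip_width: -0.0
```

```bash
python3 -c "
from h import *
loc()
snap('wrist','w3.png');snap('side','s3.png')
a=cv2.imread('pics/s3.png')[190:300,205:355]; a=cv2.resize(a,(400,293),interpolation=cv2.INTER_CUBIC)
b=cv2.resize(cv2.imread('pics/w3.png'),(400,300))[:293]
cv2.imwrite('pics/c3.png',np.hstack([a,b]))"
```

```text
t 6.95 local mm [-93.7   0.4 212.3] yaw err -0.0025 tilt [ 0.     -0.0011] F local [ 0.5 -0.2  0. ] grip -1.046672743081975e-05
```

View pics/c3.png

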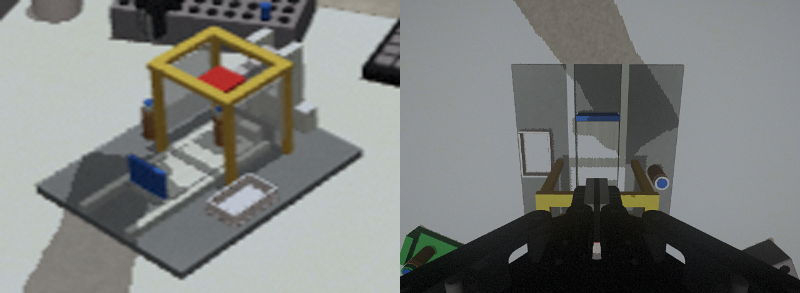

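The side view shows lever, guard, tray and spare vial (brown, left of the guard) undisturbed. The wrist view shows the guard's front bar (536–659, 201), and the blue plate's near top edge (576–619, 114). Next I measure both.

```bash
python3 - <<'E'
from h import *
from scipy.spatial.transform import Rotation as Ro
o=loc(); c=cam('w3.png'); f,cx,cy=K(c); T=np.array(c['tool_from_camera']); M=Ro.from_quat(o['tool_rot']).as_matrix()
im=cv2.imread('pics/w3.png'); print(im[170:205:1,314].tolist()); print('row320',[(i,im[322,i].tolist()) for i in list(range(195,232,3))+list(range(370-200,200,3))][:4])
def w(u,v,z):
    d=M@T[:3,:3]@np.array([(u-cx)/f,(v-cy)/f,1]); p=o['eef_pos']+M@T[:3,3]; X=p+d*(z-p[2])/d[2]; d=X-np.array([P[0],P[1],0]); a,s=np.cos(P[2]),np.sin(P[2]); return np.round(1e3*np.array([a*d[0]+s*d[1],-s*d[0]+a*d[1]]),1)
print('plate top near edge',[ (v,w(317,v,.06)) for v in (178,182,186,194)])
x=400
hsv=cv2.cvtColor(im,cv2.COLOR_BGR2HSV); y=(abs(hsv[:,:,0].astype(int)-25)<6)&(hsv[:,:,1]>150)&(hsv[:,:,2]>120)
for v in range(306,336,3):
    k=np.where(y[v,190:450])[0]+190
    if len(k): print(v,k.min(),k.max(),w(k.min(),v,.135),w(k.max(),v,.135))
E
```

```text
t 7.05 local mm [-96.3   0.5 212.9] yaw err -0.0007 tilt [-0.0018 -0.0005] F local [-0.8 -1.4  0.1] grip -0.000272333571940458
[[68, 67, 67], [64, 67, 65], [68, 67, 65], [63, 64, 65], [67, 67, 64], [62, 62, 61], [62, 63, 58], [66, 65, 61], [62, 64, 62], [55, 56, 55], [64, 49, 41], [47, 33, 29], [50, 34, 28], [46, 36, 29], [45, 34, 27], [58, 38, 33], [90, 52, 40], [90, 58, 39], [91, 56, 38], [88, 52, 38], [85, 53, 35], [89, 57, 40], [87, 50, 37], [82, 51, 38], [78, 87, 84], [117, 122, 120], [112, 118, 115], [111, 118, 114], [112, 117, 114], [109, 115, 113], [113, 117, 116], [111, 116, 115], [113, 117, 114], [109, 114, 113], [113, 118, 115]]
row320 [(195, [154, 151, 149]), (198, [99, 99, 98]), (201, [98, 99, 97]), (204, [97, 97, 95])]
plate top near edge [(178, array([-132.1,    2. ])), (182, array([-129.,    2.])), (186, array([-125.9,    2. ])), (194, array([-119.6,    2. ]))]
312 244 400 [-54.5 -45.3] [-54.7  55.4]
315 272 391 [-52.4 -27.3] [-52.5  49.7]
318 245 401 [-50.3 -44.9] [-50.4  56.3]
321 217 400 [-48.1 -63.2] [-48.3  55.8]
324 235 405 [-45.9 -51.6] [-46.1  59.2]
327 236 397 [-43.8 -51.1] [-43.9  54.1]
330 218 397 [-41.6 -63. ] [-41.7  54.2]
333 218 412 [-39.4 -63.2] [-39.6  64.2]
```

Carrier edge is at −125.9, which is home within calibration. The guard's front edge is at −54.5 and its sides at ±64, both agreeing with the fit. I go over the window.

Request:
drive_tool(rows="0 0 20 0 0; 0 0 28 0 0; 0 0 28 0 0; 0 0 20 0 0; 0 0 0 0 0; 0 0 0 0 0")

```text
clock: 7.65
eef_pos: [0.6756, 0.0966, 0.2137]
tool_rot: [0.83, 0.558, -0.001, -0.0]
ft_force: [0.3, 0.6, -0.5]
grip_width: 0.0001
```

```bash
python3 -c "
from h import *
loc()
snap('wrist','w4.png');snap('top','t4.png')
a=cv2.imread('pics/t4.png')[140:260,210:330]; a=cv2.resize(a,(360,360),interpolation=cv2.INTER_CUBIC)
b=cv2.resize(cv2.imread('pics/w4.png')[220:480,140:500],(432,312)); b=cv2.copyMakeBorder(b,0,48,0,0,0)
cv2.imwrite('pics/c4.png',np.hstack([a,b]))"
```

```text
t 7.65 local mm [ -1.3   1.2 213.7] yaw err 0.0006 tilt [-0.0016  0.0001] F local [ 0.   0.7 -0.5] grip 7.46154032941278e-05
```

View pics/c4.png

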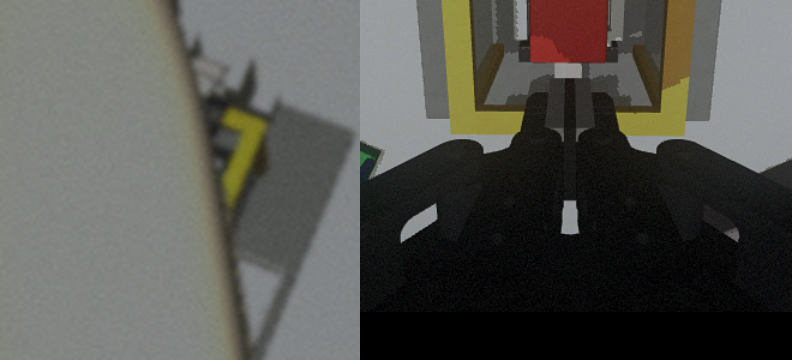

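The finger column (570) is centred on the frame (449–686) and the pad (530–608), with room on every side, and the measured position is (−1.3, 1.2). I descend to just above the pad.

Request:
drive_tool(rows="0 -1 1 15 0; 0 0 0 25 0; 0 0 0 25 0; 0 0 0 17 0; 0 0 0 8 0; 0 0 0 0 0; 0 0 0 0 0")

```text
clock: 8.45
eef_pos: [0.6773, 0.0952, 0.1256]
tool_rot: [0.83, 0.558, 0.001, 0.0]
ft_force: [-0.1, -0.1, 1.1]
grip_width: -0.0
```

```bash
python3 -c "
from h import *
loc()"
```

```text
t 8.45 local mm [  0.9   0.6 125.6] yaw err 0.0007 tilt [0.0016 0.0003] F local [-0.  -0.1  1.1] grip -5.631006475071922e-06
```

Request:
drive_tool(rows="0 0 0 5 0; 0 0 0 5 0; 0 0 0 5 0; 0 0 0 5 0; 0 0 0 4 0; 0 0 0 0 0")

```text
clock: 9.05
eef_pos: [0.6773, 0.0951, 0.1002]
tool_rot: [0.83, 0.558, 0.0, -0.0]
ft_force: [-1.1, 1.1, 4.1]
grip_width: -0.0001
```

Request:
drive_tool(rows="0 0 0 3 0; 0 0 0 2 0; 0 0 0 0 0")

```text
clock: 9.35
eef_pos: [0.6775, 0.0951, 0.0977]
tool_rot: [0.83, 0.558, 0.001, 0.0]
ft_force: [-4.5, 1.3, 10.0]
grip_width: -0.0002
```

Request:
drive_tool(rows="0 0 0 2 0; 0 0 0 2 0; 0 0 0 0 0")

```text
clock: 9.65
eef_pos: [0.6776, 0.0951, 0.0972]
tool_rot: [0.83, 0.558, 0.002, 0.001]
ft_force: [-10.8, 0.4, 23.9]
grip_width: -0.0
```

```bash
python3 -c "
from h import *
loc()"
```

```text
t 9.65 local mm [ 1.2  0.6 97.2] yaw err 0.0004 tilt [0.0045 0.001 ] F local [-10.2  -3.7  23.9] grip -1.2823328160830999e-05
```

Hard stop: z stays at 97 mm while the force rises to 24 N. I hold just over a second, then check.

Request:
drive_tool(rows="0 0 0 0 0; 0 0 0 0 0; 0 0 0 0 0; 0 0 0 0 0; 0 0 0 0 0; 0 0 0 0 0; 0 0 0 0 0; 0 0 0 0 0; 0 0 0 0 0; 0 0 0 0 0")

```text
clock: 10.65
eef_pos: [0.6776, 0.0951, 0.0972]
tool_rot: [0.83, 0.558, 0.002, 0.001]
ft_force: [-9.2, 1.7, 24.2]
grip_width: -0.0002
```

```bash
python3 -c "
from h import *
loc()"
```

```text
t 10.65 local mm [ 1.2  0.6 97.2] yaw err 0.0004 tilt [0.0045 0.001 ] F local [-9.2 -1.9 24.2] grip -0.00023996666108741413
```

Request:
drive_tool(rows="0 0 0 -3 0; 0 0 0 -5 0; 0 0 0 -5 0; 0 0 0 -6 0; 0 0 0 -8 0; 0 0 0 -10 0; 0 0 0 -20 0; 0 0 0 -25 0; 0 0 0 -25 0; 0 0 0 -20 0; 0 0 0 -10 0; 0 0 0 0 0")

```text
clock: 11.85
eef_pos: [0.6779, 0.0946, 0.2299]
tool_rot: [0.83, 0.557, 0.001, 0.001]
ft_force: [0.3, 1.0, -0.4]
grip_width: 0.0001
```

```bash
python3 -c "
from h import *
loc()"
```

```text
t 11.85 local mm [1.600e+00 2.000e-01 2.299e+02] yaw err -0.0001 tilt [0.0028 0.0001] F local [-0.1  1.1 -0.4] grip 7.644146569026299e-05
```

Clear of the guard. I retreat along local −x so the cameras can see the press.

Request:
drive_tool(rows="0 0 -20 0 0; 0 0 -35 0 0; 0 0 -35 0 0; 0 5 -35 0 0; 0 15 -35 0 0; 0 15 -35 0 0; 0 15 -35 0 0; 0 15 -35 0 0; 0 15 -35 0 0; 0 15 -35 0 0; 0 15 -35 0 0; 0 10 -20 0 0")

```text
clock: 13.05
eef_pos: [0.3588, 0.354, 0.2267]
tool_rot: [0.83, 0.558, -0.002, 0.0]
ft_force: [0.3, -0.2, -0.0]
grip_width: -0.0
```

Request:
drive_tool(rows="0 15 -35 0 0; 0 15 -35 0 0; 0 15 -35 0 0; 0 0 0 0 0; 0 0 0 0 0")

```text
clock: 13.55
eef_pos: [0.2803, 0.4343, 0.2268]
tool_rot: [0.83, 0.558, -0.001, 0.001]
ft_force: [-0.6, 0.1, -0.6]
grip_width: 0.0
```

```bash
python3 -c "
from h import *
loc()
snap('top','t5.png');snap('side','s5.png')
a=cv2.resize(cv2.imread('pics/t5.png')[140:300,190:340],(400,427),interpolation=cv2.INTER_CUBIC)
b=cv2.resize(cv2.imread('pics/s5.png')[190:300,205:355],(400,293),interpolation=cv2.INTER_CUBIC); b=cv2.copyMakeBorder(b,0,134,0,0,0)
cv2.imwrite('pics/c5.png',np.hstack([a,b]))
i=cv2.absdiff(cv2.imread('pics/t5.png'),cv2.imread('pics/top1.png')).max(2)
n,_,st,ce=cv2.connectedComponentsWithStats((i>45).astype(np.uint8))
print([(s[:5].tolist()) for s in st[1:] if s[4]>8])"
```

```text
t 13.55 local mm [-495.   164.3  226.8] yaw err 0.0023 tilt [-0.0011 -0.003 ] F local [-0.6 -0.2 -0.6] grip 2.5404974815966415e-05
[[276, 191, 8, 6, 33], [274, 199, 7, 7, 30], [258, 215, 9, 6, 37], [236, 241, 24, 21, 320], [0, 341, 259, 101, 5633], [15, 389, 182, 79, 3930], [0, 414, 8, 6, 37], [0, 439, 31, 41, 437], [11, 440, 86, 40, 1987], [240, 447, 22, 33, 173], [187, 472, 13, 8, 68]]
```

View pics/c5.png

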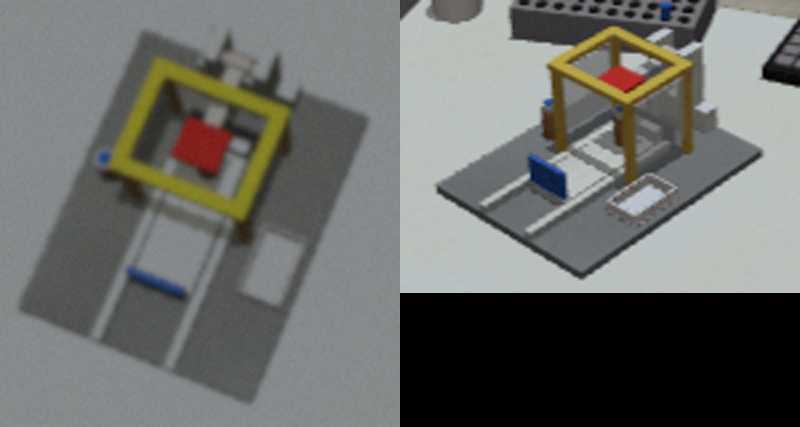

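The final view shows the lever back up, tray, spare vial and guard unchanged, and the blue plate at crop (127,273)–(184,297). The image differences are limited to the carrier and the arm. One last number, then I hand in.

```bash
python3 -c "
from h import *
c=cam('t5.png'); S=400/150
for u,v in [(127,274),(184,297)]:
    w=ray(c,(u+.5)/S-.5+190,(v+.5)/S-.5+140,.06)-[P[0],P[1],0]; a,s=np.cos(P[2]),np.sin(P[2]); print(w[0]*a+w[1]*s,-w[0]*s+w[1]*a)
print(bot.job_done())"
```

```text
-0.12576339255197266 0.02712397891930729
-0.12623454048308738 -0.029424829332421305
the job is handed in; nothing more can be done
None
```

The carrier is home against its stop, the lever was pressed and held, and the job is handed in after about 13.6 s of robot time.

- **Carrier:** I pushed it about 37 mm with the shut fingertips until it stopped moving while the force rose to 22 N. The last top picture puts the push face at local x = −126 mm; fully home is −125 mm, and the calibration is good to about 2 mm.
- **Lever:** I went down through the middle of the window and pressed to the hard stop. The tool stayed at 97 mm height while the force rose to 24 N. I held it there just over a second, then withdrew straight up; the last pictures show the lever up again.
- **Guard and the rest:** No force reading suggested contact with the guard, and the pictures show no contact. Comparing the first and last top pictures, nothing changed except the carrier and the arm with its shadow. The tray, spare vial and bottles look unmoved.

No check failed. One oddity: a blue-topped brown vial stands where the spare vial should be, though its cap was described as silver. I left it alone.

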